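# Bring the next movement round and hold the magnifier over it

### The job

Turn the indexing table on by one click (it has a black bar knob in its middle) so that the gilt movement stops at the red pointer, and let go of it. Then take the magnifier by its wooden handle, carry it over the things on the bench without disturbing them, and hold its lens level and centred over the gilt movement, about 2 cm above it and clear of the whole indexing table. Finish while still holding it there, quite still; never touch the movements or their holders, and keep the fingers off the lens and its frame.

Things in the scene. Friction and masses are not known exactly. Their poses are not given: they have to be found in the camera images.
- turntable (a joint): angle of the indexing table's disc (rad), 0 at the start, grows anticlockwise seen from above. It turns freely without end; a spring ball clicks into a detent every 1.047 rad (60 degrees), resisting with up to 0.2 N m, and pulls the disc true when the knob is let go less than 0.4 rad from a detent. At 0 the gilt movement is one click before the pointer: +1.047 brings it there.
- indexer: fixed base of the indexing table: round dark grey casting 164 mm across, bracket 26 mm wide on one side. Origin on the axis at bench level, z up; -x points to the bracket with the red pointer (outer face 132 mm from the axis, 49 mm high). Its place and yaw change. The aluminium disc on it is 210 mm across, top 40 mm above the bench.
- knob_grip (a point): on the disc's axis at the height to grip the black bar knob, 87 mm above the bench. The bar is 46 mm long along this point's x axis, 14 mm wide along its y axis, from 63 to 97 mm above the bench; it turns with the disc (pinch it across its y axis from above and turn). Below the bar is a steel hub 28 mm across.
- station (a point): the working station at the red pointer, fixed to the base: the point 75 mm from the axis towards the bracket, 57 mm above the bench, where the gilt movement's top centre stands when it is indexed.
- gilt (a point): top centre of the gold-coloured (gilt) movement, 28 mm across, in its off-white holder 40 mm across; 57 mm above the bench, 75 mm from the disc's axis; turns with the disc.
- movements: all six watch movements in their off-white holders (five steel-coloured, one gilt), every 60 degrees on a circle of 75 mm radius on the disc; tops 57 mm above the bench. Origin on the disc's axis, 40 mm above the bench. Not to be touched.
- magnifier: hand magnifier, about 80 g, lying flat on the bench on the left: round dark steel frame with clear lens (52 mm across, 14 mm thick), thin steel neck, wooden handle. Origin under the lens centre, level with the flat underside; handle along -x: wood from 45 to 130 mm from the lens centre, 16 mm wide (y), 18 mm high. Balance about 50 mm from the lens centre.
- handle (a point): middle of the wooden handle, 85 mm from the lens centre, 9 mm above the magnifier's underside; x points to the lens. Grip here across y.
- lens: lens and frame of the magnifier: origin at the centre of the underside (same as the magnifier's origin), z up along the lens axis. Fingers must keep off it.
- bell: clear glass bell with knob, 85 mm across, 100 mm high, standing loose between the magnifier and the indexing table; origin under its centre. Leave in place.
- stand: screwdriver stand, 90 mm across, 110 mm high over its five screwdrivers, loose (0.7 kg); origin under its centre. Leave in place.
- pot_a: oil pot with green lid, 33 mm across, 36 mm high; origin under its centre. Leave in place.
- pot_b: oil pot with yellow lid, 33 mm across, 36 mm high; origin under its centre. Leave in place.
- knife: case knife lying loose beside the magnifier (either side): light wooden handle 85 mm long, 16 mm wide, 15 mm high from 33 to 118 mm along its -x, flat steel blade to 33 mm along +x. Leave in place.
- tweezers: steel tweezers 125 mm long lying loose along their x, 7 mm high. Leave in place.
- driver: small steel screwdriver 100 mm long lying loose along its x on the right. Leave in place.
- dish: round glass dish with lid and ball knob, 72 mm across, 53 mm high; origin under its centre. Leave in place.

How it is judged:
On the way, in this order (a step that is already met when the one before it is completed fails the run):
1. the gilt movement stands in its click at the red pointer and the knob is let go (horizontal distance between gilt and station below 0.004 m and velocity of joint turntable between -0.05 and 0.05 rad/s and contact force between the fingers and indexer below 0.2 N), for 0.3 s.
2. the magnifier is lifted by its handle (height (world z) of lens above 0.03 m and contact force between the fingers and magnifier above 1 N and distance between the grasp point and handle below 0.05 m), for 0.2 s.
At the end, for the whole second after the job is handed in: gilt movement within 4 mm of the station; magnifier held by the fingers, at rest, touching no part of the indexing table, its lens centred over the gilt movement within 8 mm, level and face up within 7 degrees, underside 10 to 32 mm above the movement (horizontal distance between gilt and station below 0.004 m and horizontal distance between lens and gilt below 0.008 m and z of lens in the frame of gilt between 0.01 and 0.032 m and angle between lens's own z axis and vertical below 0.12 rad and contact force between the fingers and magnifier above 1 N and contact force between magnifier and indexer below 0.1 N and linear speed of magnifier below 0.015 m/s); the arm keeps its last pose, push and grip.
It fails at once if a movement or its holder is touched (contact force between movements and anything else above 0.5 N).
It fails at once if the fingers touch the lens or its frame (contact force between the fingers and lens above 0.5 N).
It fails at once if something else on the bench is moved by more than 15 mm (distance of any of bell, stand, pot_a, pot_b, knife, tweezers, driver, dish from where it was at the start of the episode above 0.015 m).
It also fails if it takes over 64 s, if anything falls off the work surface, if the arm or the gripper's body presses on something with over 40 N, if the wrist force passes 120 N, or if a joint passes its speed limit or range.

### The arm

A 7-joint arm with a two-finger parallel gripper is mounted at the origin on the work surface. World frame = base frame: x ahead of the robot, y to its left, z up, the work surface at z = 0. Lengths are in m, angles in rad, forces in N, time in s.
With the tool pointing down it reaches from about 0.4 to 0.85 m from the base axis. Payload 10.4 kg.
Tool frame: the origin (TCP) lies midway between the tips of the shut fingers; the grasp point (between the pads) lies 19 mm behind it; z points along the fingers, y is the line along which they close (so a half turn about z gives the same grasp; the last joint's range is limited). The gripper opens to 85 mm and grips with 20 to 120 N. Pads are 22 mm wide; open, the fingers measure 114 mm over their backs; the gripper's body (76 mm by 85 mm) begins 54 mm behind the grasp point. The pads swing forward as they close: fully open they stand 13 mm farther back than shut.
Start: joints at [-1.179, 0.332, -0.065, 1.46, 0.022, 1.35, -0.088], TCP at [0.252, 0.572, 0.231] pointing down, gripper open.
Joint ranges: [-2.6, 2.6], [-0.5, 2.12], [-1.47, 1.34], [0.16, 2.42], [-1.27, 4.41], [0.06, 2.06], [-2.6, 2.6]. Speed limits (rad/s): [2.22, 2.22, 2.79, 2.79, 3.14, 3.14, 3.14].

### API

Orientations are given as a unit quaternion [x, y, z, w].
In Python, from workcell import get_obs, camera, camera_params, hand_in gives the robot as it stands.
- The arm moves only by the tool carry_out, never from a script. Its argument "commands" is a list that holds one entry, the list of rows, each a list of 6 numbers: the shift along the tool's x, y, z in units of 40 mm (1.0 is 40 mm), then the turn, a rotation vector about the tool's x, y, z in units of 6 degrees (1.0 is 6 degrees). In form: [[[x, y, z, ax, ay, az], ...]]. A call has 1 to 20 rows; each row shifts and turns the commanded pose from where the row before left it, along the tool's axes as they then stand; what a row does not reach is not made up. A row lasts 1/12 s, in which the tool goes at most 41.7 mm and 7.16 degrees, less where a joint would pass 70% of its speed; a pose out of reach is approached as far as the arm can. A call is refused whole if a number of a shift passes 1 or a number of a turn 1, either way. A call with a gripper value outside its range is refused whole. "hand" is the closure, from -1 (fully open) to 1 (shut), set as the call begins (left out, the last holds). The fingers move at their own pace and stop on an object; "force" is the grip in N (left out, the last holds). Time passes only in rows, so rows that do not move let the fingers close. It gives the time, the measured TCP pose, the force, the opening and the grip force at its end, in the units of the state.
- get_obs(): the state, without advancing time (a new reading comes with each control period).
- camera(name): name is "side" or "top"; returns the picture (384x512x3 uint8, red, green, blue); there is no depth.
- camera_params(name): a dict with "mtx" (3x3 intrinsics, pixels), "k1" (the pictures are not rectified: a ray, as slopes to the right and down, at radius r is drawn at 1 + k1 r^2 times it, then the intrinsics apply), "R" (3x3) and "t" (3): a world point X has camera coordinates R X + t. Camera axes: x right, y down, z forward; pixel columns grow to the right and rows downward; lengths in m; the calibration is good to about 2 mm. A picture is of the moment at which its call begins. camera_params takes no time and is no camera call.
- hand_in(): hands the job in; it is judged then, once.
The state is a dict: "clock": time; "joint_pos": joint angles; "joint_velocities": joint speeds; "tau": joint torques, N m; "position": TCP position; "ee_rot": TCP orientation; "ft_force": force on the tool from outside, world axes, zero at the start; "torque": the same for the moment, N m; "grip_width": opening from 0.0 (shut) to 1.0 (fully open); "grasp_force": force on a finger pad.
Only numpy, scipy, OpenCV 4.12 (cv2) and the standard library are available. Lean on these libraries where they do the work, as an engineer would, in place of code of your own. Each camera call takes 0.05 s, during which the arm holds its last target. There are 200 camera calls.

## Working session

There is one attempt and no reset: what is moved stays moved. The work goes in short steps, Python scripts to look and compute and a tool call to move; the robot and the scene stay as the last step left them, time stands still between calls to the robot, and variables do not carry over. Pictures are saved under pics/ and viewed, at most 10 in all, crops included, and the job is handed in when it is done.

Besides the shell and the picture viewer there is one more tool, called after "Call:" as a command line: name --argument value ..., lists and objects as JSON in quotes. carry_out: Moves the arm, as the interface text tells. Its arguments: {"type":"object","properties":{"commands":{"type":"array"},"hand":{"type":"number"},"force":{"type":"number"}},"required":["commands"]}

```bash
mkdir -p pics; cat > h.py <<'E'
import numpy as np, cv2
from workcell import get_obs, camera, camera_params, hand_in
from scipy.spatial.transform import Rotation as Ro
def ray(name,u,v):
    p=camera_params(name); K=np.array(p["mtx"]);R=np.array(p["R"]);t=np.array(p["t"])
    d=np.array([(u-K[0,2])/K[0,0],(v-K[1,2])/K[1,1]]); s=d.copy()
    for _ in range(30): s=d/(1+p["k1"]*(s@s))
    return -R.T@t, R.T@np.array([s[0],s[1],1.])
def onplane(name,u,v,z):
    c,d=ray(name,u,v); return c+d*(z-c[2])/d[2]
def proj(name,X):
    p=camera_params(name); K=np.array(p["mtx"]);c=np.array(p["R"])@X+np.array(p["t"])
    s=c[:2]/c[2]; s=s*(1+p["k1"]*(s@s)); return K[:2,:2]@s+K[:2,2]
E
python3 - <<'E'
from h import *
for n in("top","side"):
    im=camera(n); cv2.imwrite(f"pics/{n}0.png",im[:,:,::-1]); p=camera_params(n);print(n,p,ray(n,256,192))
print(get_obs())
a=cv2.imread("pics/top0.png");b=cv2.imread("pics/side0.png")
E
```

```text
top {'mtx': array([[500.0414673 ,   0.        , 258.80479852],
       [  0.        , 500.0414673 , 190.54950914],
       [  0.        ,   0.        ,   1.        ]]), 'k1': 0.06044430743330454, 'R': array([[-0.01417234, -0.99956821, -0.02573971],
       [-0.98324497,  0.01861047, -0.18133667],
       [ 0.1817374 ,  0.02273847, -0.98308417]]), 't': array([0.02969413, 0.5696521 , 1.25432653])} (array([ 0.33257036, -0.00944165,  1.33717168]), array([ 0.17896476,  0.02839915, -0.9834658 ]))
side {'mtx': array([[410.5968234 ,   0.        , 250.5507975 ],
       [  0.        , 410.5968234 , 193.28357309],
       [  0.        ,   0.        ,   1.        ]]), 'k1': 0.04926147015619204, 'R': array([[ 0.99431635, -0.10641543, -0.00328013],
       [-0.08030563, -0.7294137 , -0.67934281],
       [ 0.06989998,  0.67574508, -0.73381373]]), 't': array([-0.56950128,  0.10037446,  0.99749008])} (array([ 0.50460053, -0.66143822,  0.79829254]), array([ 0.08334689,  0.67661302, -0.73173357]))
{'clock': 0.1, 'joint_pos': array([-1.17859521,  0.33278424, -0.06469563,  1.46086349,  0.02159773,
        1.34987854, -0.08851195]), 'joint_velocities': array([-3.91185737e-04, -1.94392972e-03,  1.16719159e-03, -2.60306348e-03,
        9.50299052e-04, -2.07473046e-05, -1.64498027e-03]), 'tau': array([ 1.63300003e-03, -6.26745915e+01,  4.92935919e-02, -3.92428386e+01,
        1.63017714e-02,  7.08672538e-03,  5.55370150e-08]), 'position': array([0.2517506 , 0.57169292, 0.23060779]), 'ee_rot': array([ 2.05915471e-01,  9.78569586e-01, -6.10985125e-04, -1.00398129e-04]), 'ft_force': array([ 0.07388965, -0.12897745,  0.35521578]), 'torque': array([-0.0064323 ,  0.06348427,  0.07055004]), 'grasp_force': 0.0, 'grip_width': 0.9972673959731242}
```

View pics/top0.png

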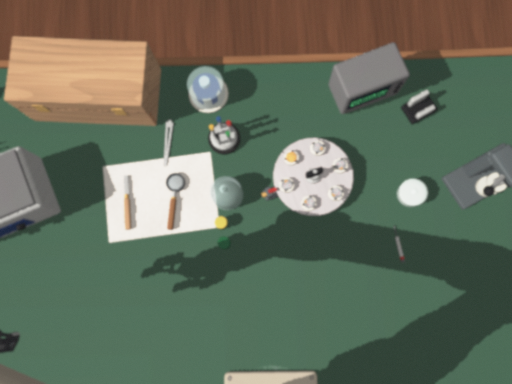

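View pics/side0.png

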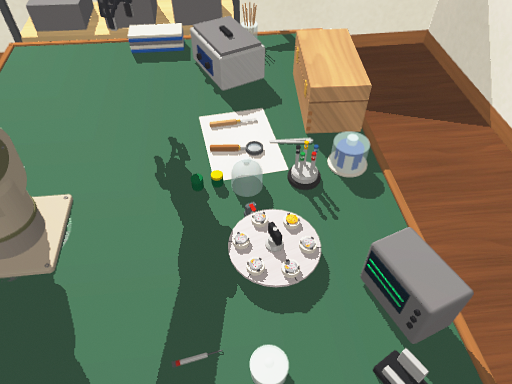

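The top view shows the disc centred near (313,176), the gilt movement at (292,157), the red pointer at (270,191), the lens at (176,182) with its handle running to (171,228), the bell at (228,192) and the pots at (222,222) and (223,243). In the side view the disc is at (275,247), the gilt at (292,220), the lens at (255,148) and the handle at (225,148).

```bash
cat > m.py <<'E'
from h import *
def blobs(im,lo,hi,box,n=1):
    hsv=cv2.cvtColor(im,cv2.COLOR_RGB2HSV); m=cv2.inRange(hsv,lo,hi)
    k=np.zeros_like(m); x0,y0,x1,y1=box; k[y0:y1,x0:x1]=m[y0:y1,x0:x1]
    cs=cv2.findContours(k,cv2.RETR_EXTERNAL,cv2.CHAIN_APPROX_NONE)[0]
    return sorted(cs,key=cv2.contourArea)[::-1][:n]
def cen(c): 
    m=cv2.moments(c); return np.array([m['m10'],m['m01']])/m['m00']
E
python3 - <<'E'
from m import *
np.set_printoptions(precision=4,suppress=True)
T=cv2.imread("pics/top0.png")[:,:,::-1].copy();S=cv2.imread("pics/side0.png")[:,:,::-1].copy()
def rep(nm,cam,c,z):
    P=np.array([onplane(cam,*q,z) for q in c[:,0,:].astype(float)])[:,:2]
    (cx,cy),(w,h),a=cv2.minAreaRect((P*1000).astype(np.float32))
    u=cen(c); print(nm,cam,"px",u,"cen",onplane(cam,*u,z)[:2],"rect",cx,cy,w,h,a,"circ",cv2.minEnclosingCircle((P*1000).astype(np.float32)))
for cam,im,db,gb,mb,lb,rb in(("top",T,(268,130,360,222),(280,145,305,170),(160,190,185,240),(160,165,195,196),(255,180,282,202)),("side",S,(222,205,328,290),(278,208,305,233),(205,140,241,156),(240,138,268,158),(242,200,262,214))):
    rep("disc",cam,blobs(im,(0,0,120),(179,70,255),db)[0],.04)
    rep("gilt",cam,blobs(im,(15,110,120),(35,255,255),gb)[0],.057)
    rep("wood",cam,blobs(im,(3,90,40),(25,255,220),mb)[0],.012)
    rep("lens",cam,blobs(im,(0,0,0),(179,255,135),lb)[0],.010)
    rep("red",cam,blobs(im,(0,140,100),(6,255,255),rb)[0],.049)
A=np.hstack([cv2.resize(T[125:255,95:225],(400,400)),cv2.resize(T[125:225,265:365],(400,400))])
B=np.hstack([cv2.resize(S[95:195,195:325],(400,300)),cv2.resize(S[195:285,215:335],(400,300))])
cv2.imwrite("pics/c1.png",cv2.resize(np.vstack([A,B]),(680,595))[:,:,::-1])
E
```

```text
disc top px [312.1874 175.9159] cen [ 0.609  -0.1211] rect 610.3281860351562 -121.63227844238281 213.421142578125 210.64707946777344 88.66343688964844 circ ((608.978515625, -119.8720474243164), 108.58238983154297)
gilt top px [291.2646 156.5464] cen [ 0.6586 -0.0665] rect 660.0897216796875 -65.8907470703125 21.023181915283203 21.694931030273438 88.62763214111328 circ ((659.0050048828125, -66.59548950195312), 12.067849159240723)
wood top px [171.3886 212.9537] cen [0.5209 0.2564] rect 522.4072265625 256.3082580566406 12.4028959274292 84.362060546875 84.43074798583984 circ ((522.388427734375, 256.11517333984375), 42.22166061401367)
lens top px [179.0545 182.3121] cen [0.6048 0.2375] rect 605.8938598632812 245.83804321289062 51.353233337402344 45.80919647216797 44.494850158691406 circ ((604.2820434570312, 246.70260620117188), 26.473020553588867)
red top px [271.9733 189.6267] cen [ 0.5725 -0.0142] rect 572.8507690429688 -14.257391929626465 15.71064281463623 7.994236946105957 88.91753387451172 circ ((571.5172119140625, -14.233549118041992), 8.29333209991455)
disc side px [274.1711 247.34
[... 353 characters left out ...]
1.097412109375, -68.11695861816406), 14.831422805786133)
wood side px [224.2596 147.5006] cen [0.5228 0.2514] rect 524.6437377929688 251.2861785888672 22.08030128479004 88.13334655761719 83.73548889160156 circ ((524.8812255859375, 253.44943237304688), 44.94682693481445)
lens side px [253.8343 148.0778] cen [0.6083 0.2417] rect 607.4077758789062 242.7052459716797 61.88686752319336 49.49153518676758 82.8181381225586 circ ((607.3585815429688, 242.6013641357422), 31.071611404418945)
red side px [252.1957 207.1884] cen [ 0.5751 -0.0173] rect 574.9456787109375 -17.382091522216797 10.020133018493652 25.318849563598633 20.3369140625 circ ((573.2440795898438, -18.012784957885742), 12.666213035583496)
```

View pics/c1.png

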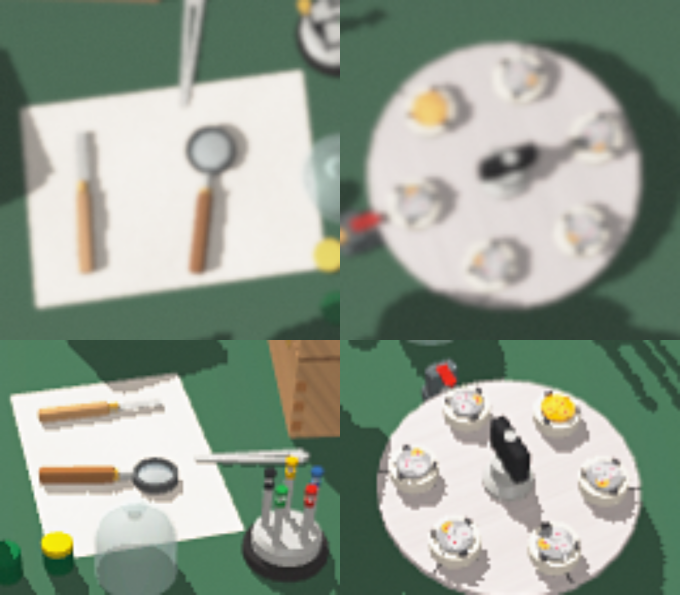

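Call:
carry_out --commands '[[[-0.76, -0.61, 0, 0, 0, 0], [-0.76, -0.61, 0, 0, 0, 0], [-0.76, -0.61, 0, 0, 0, 0], [-0.76, -0.61, 0, 0, 0, 0], [-0.76, -0.61, 0, 0, 0, 0], [-0.76, -0.61, 0, 0, 0, 0], [-0.76, -0.61, 0, 0, 0, 0], [-0.76, -0.61, 0, 0, 0, 0], [-0.76, -0.61, 0, 0, 0, 0], [-0.76, -0.61, 0, 0, 0, 0], [-0.76, -0.61, 0, 0, 0, 0], [-0.76, -0.61, 0, 0, 0, 0], [-0.76, -0.61, 0, 0, 0, 0], [-0.76, -0.61, 0, 0, 0, 0], [-0.76, -0.61, 0, 0, 0, 0], [-0.76, -0.61, 0, 0, 0, 0], [-0.76, -0.61, 0, 0, 0, 0], [-0.76, -0.61, 0, 0, 0, 0], [-0.76, -0.61, 0, 0, 0, 0], [-0.76, -0.61, 0, 0, 0, 0]]]' --hand -1

```text
clock: 1.77
position: [0.6121, -0.1212, 0.231]
ee_rot: [0.206, 0.979, 0.0, -0.0]
ft_force: [1.2, 0.7, 0.4]
grip_width: 1.002
grasp_force: 0.0
```

Call:
carry_out --commands '[[[0, 0, 0, 0, 0, 1], [0, 0, 0, 0, 0, 1], [0, 0, 0, 0, 0, 1], [0, 0, 0, 0, 0, 1], [0, 0, 0, 0, 0, 1], [0, 0, 0, 0, 0, 1], [0, 0, 0, 0, 0, 1], [0, 0, 0, 0, 0, 1], [0, 0, 0, 0, 0, 0], [0, 0, 0, 0, 0, 0], [0, 0, 0, 0, 0, 0]]]'

```text
clock: 2.68
position: [0.6115, -0.1195, 0.2311]
ee_rot: [0.585, 0.811, -0.0, -0.0]
ft_force: [0.1, -0.8, -0.8]
grip_width: 0.999
grasp_force: 0.0
```

```bash
cat >> h.py <<'E'
def go(x,y,z,yaw):  # remaining tool-frame shift (units) and turn (units) to TCP x,y,z with tool y at yaw deg
    o=get_obs(); R=Ro.from_quat(o["ee_rot"])
    a=np.radians(yaw); Y=np.array([np.cos(a),np.sin(a),0]);Z=np.array([0,0,-1.]);G=Ro.from_matrix(np.c_[np.cross(Y,Z),Y,Z])
    print("clock",o["clock"],"pos",np.round(o["position"],4),"yaw",np.round(np.degrees(np.arctan2(*R.as_matrix()[[1,0],1])),2))
    print("shift",np.round(R.inv().apply(np.array([x,y,z])-o["position"])/.04,3),"turn",np.round(np.degrees((R.inv()*G).as_rotvec())/6,3),"q",np.round(o["joint_pos"],2))
E
python3 - <<'E'
from h import *
im=camera("top"); im2=camera("side")
go(.610,-.1225,.14,18)
cv2.imwrite("pics/t1.png",np.hstack([cv2.resize(im[120:240,260:380],(400,400)),cv2.resize(im2[170:290,215:335],(400,400))])[:,:,::-1])
for z in(.097,): print(proj("side",np.array([.61,-.1225,z])),proj("top",np.array([.61,-.1225,z])))
E
```

```text
clock 2.7833 pos [ 0.6116 -0.1196  0.2312] yaw 18.37
shift [-0.057 -0.061  2.28 ] turn [-0.001 -0.002  0.061] q [-0.38  0.37  0.66  1.5  -0.23  1.35  0.61]
[273.61328959 227.97968859] [314.49747052 170.80152245]
```

View pics/t1.png

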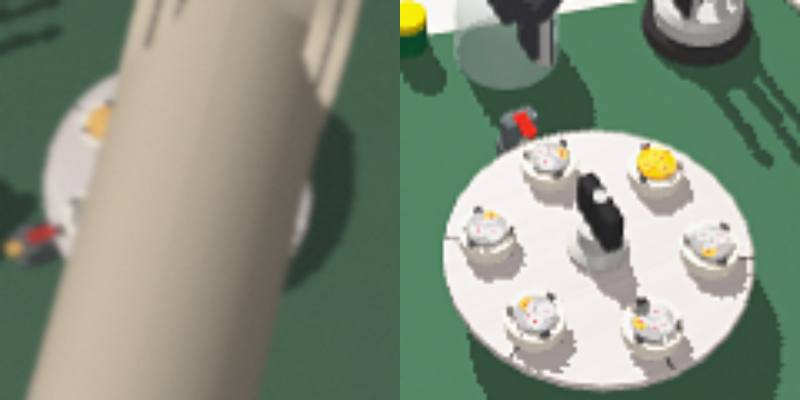

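The side view shows the fingers still high, with the knob's white screw at about px (275,229). That agrees with the estimated axis to within 2 mm, so I'll descend and pinch.

Call:
carry_out --commands '[[[-0.08, -0.04, 0.6, 0, 0, 0.1], [0, 0, 0.6, 0, 0, 0], [0, 0, 0.6, 0, 0, 0], [0, 0, 0.6, 0, 0, 0], [0, 0, 0.5, 0, 0, 0], [0, 0, 0.5, 0, 0, 0], [0, 0, 0.3, 0, 0, 0], [0, 0, 0.3, 0, 0, 0], [0, 0, 0, 0, 0, 0], [0, 0, 0, 0, 0, 0], [0, 0, 0, 0, 0, 0]]]'

```text
clock: 3.7
position: [0.6118, -0.1234, 0.0724]
ee_rot: [0.59, 0.807, 0.0, 0.001]
ft_force: [-0.3, -0.1, 0.6]
grip_width: 0.998
grasp_force: 0.0
```

Call:
carry_out --commands '[[[0, 0, 0, 0, 0, 0], [0, 0, 0, 0, 0, 0], [0, 0, 0, 0, 0, 0], [0, 0, 0, 0, 0, 0], [0, 0, 0, 0, 0, 0], [0, 0, 0, 0, 0, 0], [0, 0, 0, 0, 0, 0], [0, 0, 0, 0, 0, 0], [0, 0, 0, 0, 0, 0], [0, 0, 0, 0, 0, 0], [0, 0, 0, 0, 0, 0], [0, 0, 0, 0, 0, 0]]]' --hand 1 --force 40

```text
clock: 4.7
position: [0.6107, -0.1233, 0.0715]
ee_rot: [0.59, 0.807, -0.0, -0.0]
ft_force: [-5.6, 0.3, 4.7]
grip_width: 0.153
grasp_force: 40.2
```

```bash
python3 - <<'E'
from h import *
im2=camera("side"); o=get_obs()
go(.610,-.1225,.07,18); print(o["grip_width"],o["grasp_force"],o["ft_force"],o["torque"])
cv2.imwrite("pics/s2.png",cv2.resize(im2[130:300,190:390],(600,510))[:,:,::-1])
E
```

```text
clock 4.75 pos [ 0.6107 -0.1233  0.0715] yaw 17.62
shift [ 0.023 -0.01   0.038] turn [-0.007 -0.006 -0.063] q [-0.33  0.52  0.6   1.67 -0.33  1.06  0.67]
0.15701100071752497 40.22525131702423 [-4.50049804  1.08196395  4.66602064] [0.09394365 0.94584837 0.03468912]
```

View pics/s2.png

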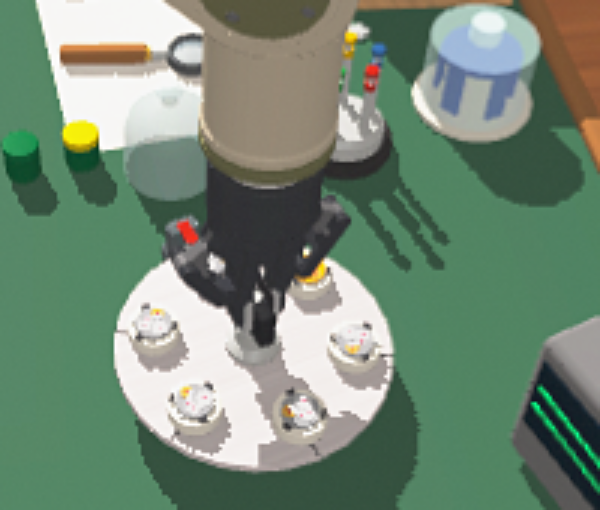

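Call:
carry_out --commands '[[[0, 0, 0, 0, 0, -0.5], [0, 0, 0, 0, 0, -0.5], [0, 0, 0, 0, 0, -0.5], [0, 0, 0, 0, 0, -0.5], [0, 0, 0, 0, 0, -0.5], [0, 0, 0, 0, 0, -0.5], [0, 0, 0, 0, 0, -0.5], [0, 0, 0, 0, 0, -0.5], [0, 0, 0, 0, 0, -0.5], [0, 0, 0, 0, 0, -0.5], [0, 0, 0, 0, 0, -0.5], [0, 0, 0, 0, 0, -0.5], [0, 0, 0, 0, 0, -0.5], [0, 0, 0, 0, 0, -0.5], [0, 0, 0, 0, 0, -0.5], [0, 0, 0, 0, 0, -0.5], [0, 0, 0, 0, 0, -0.5], [0, 0, 0, 0, 0, -0.5], [0, 0, 0, 0, 0, -0.5], [0, 0, 0, 0, 0, -0.5]]]'

```text
clock: 6.42
position: [0.6112, -0.1227, 0.0715]
ee_rot: [0.106, 0.994, 0.0, 0.0]
ft_force: [-1.8, 2.9, 3.2]
grip_width: 0.157
grasp_force: 39.9
```

Call:
carry_out --commands '[[[0, 0, 0, 0, 0, 0], [0, 0, 0, 0, 0, 0], [0, 0, 0, 0, 0, 0], [0, 0, 0, 0, 0, 0], [0, 0, 0, 0, 0, 0]]]'

```text
clock: 6.83
position: [0.6112, -0.1227, 0.0715]
ee_rot: [0.108, 0.994, 0.0, 0.0]
ft_force: [-3.0, 3.1, 5.6]
grip_width: 0.154
grasp_force: 40.2
```

Call:
carry_out --commands '[[[0, 0, 0, 0, 0, 0], [0, 0, 0, 0, 0, 0], [0, 0, 0, 0, 0, 0], [0, 0, 0, 0, 0, 0], [0, 0, 0, 0, 0, 0], [0, 0, 0, 0, 0, 0], [0, 0, 0, 0, 0, 0], [0, 0, 0, 0, 0, 0], [0, 0, 0, 0, 0, 0], [0, 0, 0, 0, 0, 0], [0, 0, 0, 0, 0, 0], [0, 0, 0, 0, 0, 0]]]' --hand -1

```text
clock: 7.83
position: [0.6112, -0.1231, 0.0713]
ee_rot: [0.108, 0.994, 0.0, 0.0]
ft_force: [-0.1, 0.5, -0.3]
grip_width: 0.998
grasp_force: 0.0
```

Call:
carry_out --commands '[[[0, 0, -0.4, 0, 0, 0], [0, 0, -0.6, 0, 0, 0], [0, 0, -0.6, 0, 0, 0], [0, 0, -0.6, 0, 0, 0], [0, 0, -0.6, 0, 0, 0], [0, 0, -0.6, 0, 0, 0], [0, 0, -0.6, 0, 0, 0], [0, 0, -0.2, 0, 0, 0], [0, 0, 0, 0, 0, 0], [0, 0, 0, 0, 0, 0]]]'

```text
clock: 8.67
position: [0.611, -0.1231, 0.2386]
ee_rot: [0.108, 0.994, 0.0, -0.0]
ft_force: [0.4, -0.3, -0.0]
grip_width: 1.0
grasp_force: 0.0
```

```bash
python3 - <<'E'
from m import *
np.set_printoptions(precision=4,suppress=True)
im=camera("top"); im2=camera("side")
cv2.imwrite("pics/top3.png",im[:,:,::-1]);cv2.imwrite("pics/side3.png",im2[:,:,::-1])
go(.513,.257,.227,83)
for n,i,box in(("top",im,(265,145,320,200)),("side",im2,(225,205,325,285))):
    for c in blobs(i,(15,110,120),(35,255,255),box,2): print(n,cv2.contourArea(c),cen(c),onplane(n,*cen(c),.057)[:2], cv2.boundingRect(c))
# magnifier in side0/top0 : wood ends via plane rays; bell, stand, pots
S=cv2.imread("pics/side0.png")[:,:,::-1].copy()
print("yellow",[ (n,onplane(n,*p,.036)[:2]) for n,p in(("top",(222,222)),("side",(217,175)))])
print("bell base?",onplane("side",247,190,0)[:2],onplane("top",228,190,.05)[:2], onplane("side",246,160,.1)[:2])
E
```

```text
clock 8.7667 pos [ 0.6105 -0.1229  0.2375] yaw 77.64
shift [4.413 8.756 0.272] turn [-0.001 -0.023 -0.893] q [-0.2   0.34  0.42  1.48 -0.14  1.36  1.58]
top 59.0 [286.3277 184.1497] [ 0.5848 -0.0518] (282, 180, 10, 10)
top 0.0 [nan nan] [nan nan] (265, 193, 1, 3)
side 74.5 [259.3043 216.8009] [ 0.5876 -0.0555] (254, 213, 12, 9)
side 4.0 [286.125 266.875] [ 0.6272 -0.197 ] (285, 265, 4, 4)
yellow [('top', array([0.4912, 0.1183])), ('side', array([0.4962, 0.1156]))]
bell base? [0.5725 0.0866] [0.5735 0.1011] [0.5719 0.0958]m.py:8: RuntimeWarning: invalid value encountered in divide
  m=cv2.moments(c); return np.array([m['m10'],m['m01']])/m['m00']
```

Call:
carry_out --commands '[[[0.4, 0.876, 0, 0, 0, 0], [0.4, 0.876, 0, 0, 0, 0], [0.4, 0.876, 0, 0, 0, 0], [0.4, 0.876, 0, 0, 0, 0], [0.4, 0.876, 0, 0, 0, 0], [0.4, 0.876, 0, 0, 0, 0], [0.4, 0.876, 0, 0, 0, 0], [0.4, 0.876, 0, 0, 0, 0], [0.4, 0.876, 0, 0, 0, 0], [0.4, 0.876, 0, 0, 0, 0], [0, 0, 0.5, 0, 0, -0.98], [0, 0, 0.8, 0, 0, 0], [0, 0, 0.8, 0, 0, 0], [0, 0, 0.8, 0, 0, 0], [0, 0, 0.5, 0, 0, 0], [0, 0, 0, 0, 0, 0], [0, 0, 0, 0, 0, 0], [0, 0, 0, 0, 0, 0]]]'

```text
clock: 10.27
position: [0.5304, 0.2536, 0.1043]
ee_rot: [0.057, 0.998, 0.0, 0.0]
ft_force: [-0.2, 0.9, 0.7]
grip_width: 1.0
grasp_force: 0.0
```

```bash
python3 - <<'E'
from h import *
im2=camera("side");im=camera("top")
go(.529,.2535,.004,83.5)
cv2.imwrite("pics/s4.png",np.hstack([cv2.resize(im2[95:195,190:290],(400,400)),cv2.resize(im[150:250,115:215],(400,400))])[:,:,::-1])
E
```

```text
clock 10.3667 pos [0.5308 0.2538 0.105 ] yaw 83.51
shift [ 0.049 -0.018  2.526] turn [0.016 0.02  0.001] q [-0.67  0.35  0.18  1.72 -0.07  1.07  0.99]
```

View pics/s4.png

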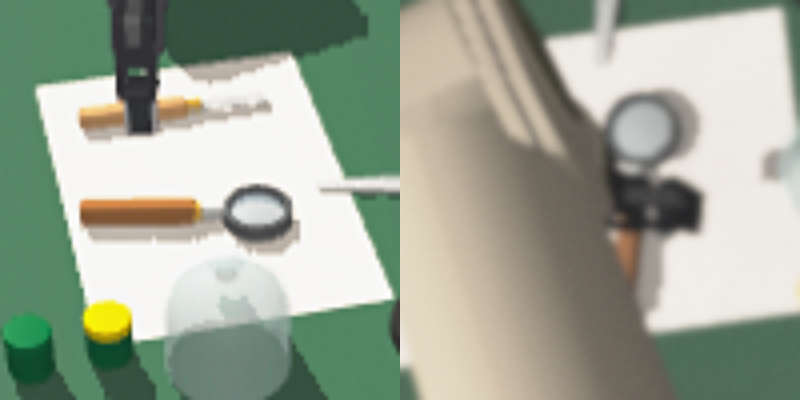

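Call:
carry_out --commands '[[[0.03, 0, 0.5, 0, 0, 0], [0, 0, 0.5, 0, 0, 0], [0, 0, 0.5, 0, 0, 0], [0, 0, 0.5, 0, 0, 0], [0, 0, 0.3, 0, 0, 0], [0, 0, 0.2, 0, 0, 0], [0, 0, 0, 0, 0, 0], [0, 0, 0, 0, 0, 0], [0, 0, 0, 0, 0, 0]]]'

```text
clock: 11.12
position: [0.5295, 0.254, 0.0046]
ee_rot: [0.057, 0.998, 0.001, 0.001]
ft_force: [0.2, -0.8, 0.4]
grip_width: 1.001
grasp_force: 0.0
```

Call:
carry_out --commands '[[[0, 0, 0, 0, 0, 0], [0, 0, 0, 0, 0, 0], [0, 0, 0, 0, 0, 0], [0, 0, 0, 0, 0, 0], [0, 0, 0, 0, 0, 0], [0, 0, 0, 0, 0, 0], [0, 0, 0, 0, 0, 0], [0, 0, 0, 0, 0, 0], [0, 0, 0, 0, 0, 0], [0, 0, 0, 0, 0, 0], [0, 0, 0, 0, 0, 0], [0, 0, 0, 0, 0, 0]]]' --hand 1 --force 50

```text
clock: 12.12
position: [0.5289, 0.2538, 0.0037]
ee_rot: [0.057, 0.998, 0.0, 0.0]
ft_force: [-0.6, -0.0, 4.9]
grip_width: 0.169
grasp_force: 52.2
```

Call:
carry_out --commands '[[[0, 0, -0.2, 0, 0, 0], [0, 0, -0.3, 0, 0, 0], [0, 0, -0.4, 0, 0, 0], [0, 0, -0.4, 0, 0, 0], [0, 0, -0.4, 0, 0, 0], [0, 0, -0.4, 0, 0, 0], [0, 0, -0.4, 0, 0, 0], [0, 0, -0.4, 0, 0, 0], [0, 0, -0.4, 0, 0, 0], [0, 0, -0.4, 0, 0, 0], [0, 0, -0.4, 0, 0, 0], [0, 0, -0.2, 0, 0, 0], [0, 0, 0, 0, 0, 0], [0, 0, 0, 0, 0, 0], [0, 0, 0, 0, 0, 0], [0, 0, 0, 0, 0, 0]]]'

```text
clock: 13.45
position: [0.5281, 0.2532, 0.1742]
ee_rot: [0.057, 0.998, -0.001, -0.001]
ft_force: [-0.4, 0.0, -0.6]
grip_width: 0.172
grasp_force: 51.4
```

```bash
python3 - <<'E'
from h import *
im2=camera("side");im=camera("top")
o=get_obs();print(o["grip_width"],o["grasp_force"])
go(.511,-.043,.174,83.5)
cv2.imwrite("pics/s5.png",np.hstack([cv2.resize(im2[40:190,180:330],(400,400)),cv2.resize(im[130:250,115:235],(400,400))])[:,:,::-1])
E
```

```text
0.16970529674301751 51.40267610549927
clock 13.55 pos [0.5283 0.2533 0.1744] yaw 83.51
shift [-0.407 -7.409  0.017] turn [-0.008 -0.011  0.002] q [-0.68  0.28  0.18  1.65 -0.05  1.21  0.97]
```

View pics/s5.png

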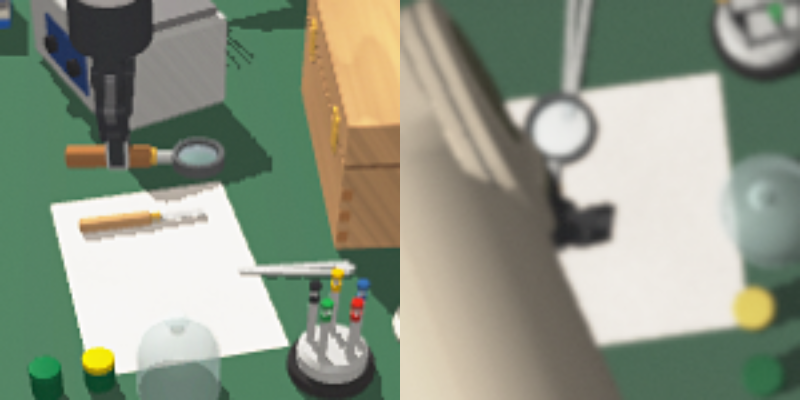

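The handle is held level. The lens is at about top px (163.3,168.4) and side px (254.6,98), and the fingers are clear of the frame.

```bash
python3 - <<'E'
from h import *
a=onplane("top",163.3,168.4,.180);b=onplane("side",254.6,98,.180)
c1,d1=ray("top",163.3,168.4);c2,d2=ray("side",254.6,98)
s=np.linalg.lstsq(np.c_[d1,-d2],c2-c1,rcond=None)[0]
print(a,b,c1+d1*s[0],c2+d2*s[1])
E
```

```text
[0.60438852 0.24388416 0.18      ] [0.60997015 0.24305565 0.18      ] [0.60495026 0.24440769 0.17760856] [0.61015911 0.24467768 0.17889122]
```

Call:
carry_out --commands '[[[-0.01, -0.3, 0, 0, 0, 0], [-0.03, -0.6, 0, 0, 0, 0], [-0.03, -0.6, 0, 0, 0, 0], [-0.03, -0.6, 0, 0, 0, 0], [-0.03, -0.6, 0, 0, 0, 0], [-0.03, -0.6, 0, 0, 0, 0], [-0.03, -0.6, 0, 0, 0, 0], [-0.03, -0.6, 0, 0, 0, 0], [-0.03, -0.6, 0, 0, 0, 0], [-0.03, -0.6, 0, 0, 0, 0], [-0.03, -0.6, 0, 0, 0, 0], [-0.03, -0.6, 0, 0, 0, 0], [-0.02, -0.4, 0, 0, 0, 0], [0, -0.1, 0, 0, 0, 0], [0, 0, 0, 0, 0, 0], [0, 0, 0, 0, 0, 0], [0, 0, 0, 0, 0, 0]]]'

```text
clock: 14.97
position: [0.5095, -0.0409, 0.1752]
ee_rot: [0.056, 0.998, 0.0, -0.0]
ft_force: [0.7, -0.1, -0.7]
grip_width: 0.171
grasp_force: 51.4
```

Call:
carry_out --commands '[[[0, 0, 0.2, 0, 0, 0], [0, 0, 0.3, 0, 0, 0], [0, 0, 0.3, 0, 0, 0], [0, 0, 0.3, 0, 0, 0], [0, 0, 0.3, 0, 0, 0], [0, 0, 0.2, 0, 0, 0], [0, 0, 0.1, 0, 0, 0], [0, 0, 0, 0, 0, 0], [0, 0, 0, 0, 0, 0], [0, 0, 0, 0, 0, 0]]]'

```text
clock: 15.8
position: [0.51, -0.0421, 0.1078]
ee_rot: [0.056, 0.998, 0.0, 0.0]
ft_force: [0.1, 0.0, -0.8]
grip_width: 0.169
grasp_force: 51.4
```

```bash
python3 - <<'E'
from h import *
im2=camera("side");im=camera("top")
go(.508,-.0427,.083,83.5)
for n in("top","side"):
  print(n,proj(n,np.array([.587,-.052,.113])),proj(n,np.array([.587,-.052,.057])))
cv2.imwrite("pics/s6.png",np.hstack([cv2.resize(im2[160:260,205:305],(400,400),interpolation=2),cv2.resize(im[135:235,240:340],(400,400),interpolation=2)])[:,:,::-1])
E
```

```text
clock 15.9 pos [ 0.51   -0.0421  0.1079] yaw 83.52
shift [ 0.048 -0.02   0.622] turn [0.004 0.01  0.003] q [-0.35  0.19  0.38  1.92 -0.08  1.04  1.52]
top [287.01958799 178.94561054] [286.38037878 183.33135707]
side [259.17168773 199.70677742] [258.88280841 215.68074867]
```

View pics/s6.png

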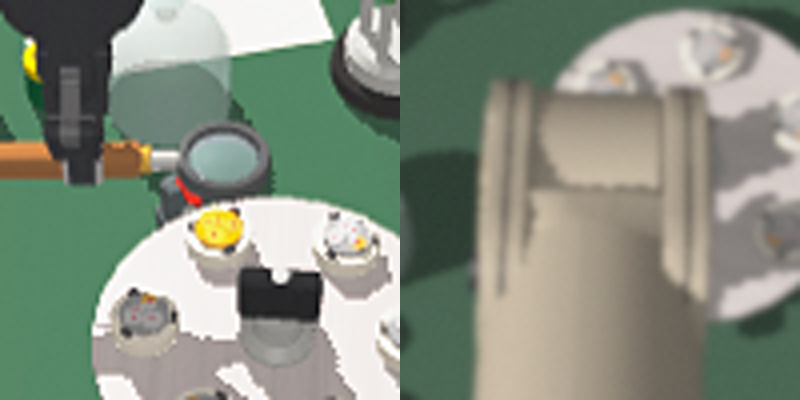

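In the side view the lens is at px (260.8,199.8) above the gilt at (259.5,217.5), and the handle is level. I'll apply a 2 mm correction and lower it the last 25 mm.

Call:
carry_out --commands '[[[0.05, -0.05, 0.1, 0, 0, 0], [0, 0, 0.15, 0, 0, 0], [0, 0, 0.15, 0, 0, 0], [0, 0, 0.1, 0, 0, 0], [0, 0, 0.07, 0, 0, 0], [0, 0, 0.05, 0, 0, 0], [0, 0, 0, 0, 0, 0], [0, 0, 0, 0, 0, 0], [0, 0, 0, 0, 0, 0], [0, 0, 0, 0, 0, 0], [0, 0, 0, 0, 0, 0], [0, 0, 0, 0, 0, 0]]]'

```text
clock: 16.9
position: [0.5075, -0.044, 0.0826]
ee_rot: [0.057, 0.998, 0.0, 0.0]
ft_force: [-0.1, 0.2, -1.5]
grip_width: 0.173
grasp_force: 51.4
```

```bash
python3 - <<'E'
from h import *
im2=camera("side")
go(.508,-.044,.083,83.5)
for z in (.086,.0935,.057): print(z,proj("side",np.array([.587,-.0535,z])))
cv2.imwrite("pics/s7.png",cv2.resize(im2[170:250,205:305],(800,600),interpolation=2)[:,:,::-1])
E
```

```text
clock 16.95 pos [ 0.5074 -0.044   0.0826] yaw 83.51
shift [-0.014  0.001 -0.01 ] turn [0.001 0.002 0.002] q [-0.34  0.22  0.37  1.95 -0.1   0.98  1.54]
0.086 [259.1080795  208.07585461]
0.0935 [259.14755121 205.92220216]
0.057 [258.95990314 216.17231581]
```

View pics/s7.png

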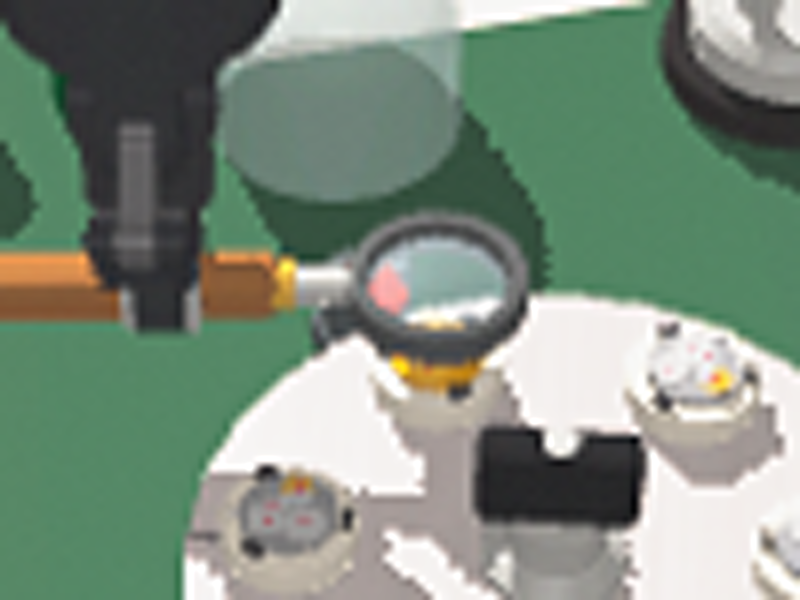

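The lens ring is centred at about px (259.9,207.3), and the gilt is directly beneath it. That is within about 2 mm of the projection for a lens underside roughly 2 cm above the movement, and it is clear of the table. I'm handing it in.

```bash
python3 -c "
from h import *
print(hand_in())"
```

```text
the job is handed in; nothing more can be done
None
```

I turned the table one click so the gilt movement stands at the red pointer, then handed in with the magnifier held level and still about 2 cm above it; my last picture showed the lens centred to within about 2 mm, but `hand_in()` returned no verdict.

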